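# Shut and secure a drawer unit with a carton in the way

### The job

The two-drawer plywood unit has to be shut and secured for moving, but a screw carton left lying on a wood offcut stands too high for its open drawer to go in. With the fingertips, push the carton off the offcut so that it lies flat on the drawer floor beside it while the drawer is still open, push both drawers fully home without slamming them, then push the steel turn-button round until it lies level across both drawer fronts. Pick nothing up, do not crush the carton, and leave the other things on the bench alone.

Things in the scene. Friction and masses are not known exactly. Their poses are not given: they have to be found in the camera images.
- unit: fixed plywood drawer unit, 394 wide (y) x 200 deep (x) x 87 mm high, on the bench. Origin: centre of its underside; x runs from front to back, the front face is at x = -100 mm, z up. Drawers: left at y = +100, right at y = -100 mm, a 30 mm post between them; openings 170 mm wide, ending at z = 73 mm under the top board
- drawer_left (a joint): how far the left (+y) drawer is open, m: 0 is fully home, front flush with the face; it comes out along the unit's -x. At the start 0.12 to 0.145. Friction about 1.5 N; it stays where it is left. Inside: 155 mm wide, 146 mm long, floor 22 mm above the bench, walls up to z = 50, front up to z = 71 mm
- drawer_right (a joint): the same for the right (-y) drawer
- drawer_left_front (a point): middle of the front surface of the left drawer's folded aluminium pull, which stands 12.5 mm proud of the drawer front: 80 mm wide, z = 59 to 69 mm. Push it along the unit's +x to shut the drawer; home, it lies at x = -112.5 mm in the unit's frame
- drawer_right_front (a point): the same for the right drawer
- turn_button (a joint): angle of the steel turn-button, a bar 82 x 14 x 6 mm pivoted at its middle on the post, 45 mm above the bench. 0: upright; it swings clockwise seen from in front, its top going to the unit's -y, up to a stop at 1.571 rad: level, across both fronts. Starts at -0.05 to 0.08. Friction about 0.06 N m; it stays where it is left; an open drawer blocks it
- stud (a point): finger stud at the upper end of the turn-button, 34 mm from its pivot: round, 12 mm across at its head, pointing along the unit's -x. This point is on its axis, 25 mm in front of the unit's face; the stud reaches from 11 to 39 mm in front. With the button level it lies 45 mm above the bench, 34 mm to the unit's -y
- carton: closed yellow screw carton, 60 x 85 x 42 mm (its x, y, z), 0.17 to 0.31 kg, loose; origin: centre of its underside. At the start it lies flat on the offcut in the left or the right drawer, its 85 mm sides roughly along the drawer
- carton_center (a point): centre of the carton: 61 mm above the bench at the start, 43 mm when it lies flat on the drawer floor; leaning on the offcut or standing on a side it is still too high for the drawer to go in
- offcut: flat wood offcut, 70 x 95 x 18 mm (its x, y, z), 0.18 kg, loose on the drawer floor under the carton, near the outer side wall, its 95 mm sides along the drawer; about 80 mm of the drawer's width is free beside it, toward the unit's middle post. Origin: centre of its underside
- wax_tin: round tin, 75 mm across, 43 mm high, loose, in the other drawer; it may stay there. Origin: centre of its underside
- spanner_17: loose spanner 194 mm long, 8 mm thick, flat on the bench on the right; leave it
- pipe_elbow: loose pipe elbow 57 x 57 x 30 mm on the bench on the right; leave it
- sanding_block: loose sanding block 66 x 112 x 29 mm on the bench on the left; leave it
Things that resemble listed ones, but are neither listed nor needed, are in the scene too. Leave any green or turquoise look-alike of the carton alone.

How it is judged (in metres and radians):
On the way, in this order (a step that is already met when the one before it is completed fails the run):
1. the carton lies flat in the drawer, beside the offcut, while that drawer is still open (z of carton_center in the frame of unit below 0.047 m and x of carton_center in the frame of unit below -0.08 m and ((y of carton_center in the frame of unit above 0.01 m and value of joint drawer_left above 0.08 m) or (y of carton_center in the frame of unit below -0.01 m and value of joint drawer_right above 0.08 m))), for 0.2 s.
2. both drawers are home (value of joint each of drawer_left, drawer_right below 0.004 m), for 0.2 s.
3. the turn-button is level (value of joint turn_button above 1.45 rad), for 0.2 s.
At the end, for the whole second after the job is handed in: both drawers within 4 mm of fully home, the turn-button within 7 degrees of level, the carton at rest in its drawer with its centre under 47 mm above the bench (all of step 2 and value of joint turn_button above 1.45 rad and z of carton_center in the frame of unit below 0.047 m and x of carton_center in the frame of unit between -0.09 and 0.07 m and y of carton_center in the frame of unit between -0.16 and 0.16 m and linear speed of carton below 0.02 m/s); the robot touches nothing.
It fails at once if the carton is lifted (more than 15 mm) (height (world z) of carton_center above 0.076 m).
It fails at once if the offcut (more than 25 mm) or the tin (more than 15 mm) is lifted (height (world z) of offcut above 0.047 m or height (world z) of wax_tin above 0.037 m).
It fails at once if the carton is pressed with more than 45 N by the fingers (contact force between the fingers and carton above 45 N).
It fails at once if a drawer is slammed (faster than 0.4 m/s) (velocity of joint any of drawer_left, drawer_right below -0.4 m/s).
It fails at once if another thing on the bench is moved by more than 20 mm (distance of any of spanner_17, pipe_elbow, sanding_block from where it was at the start of the episode above 0.02 m).
It also fails if it takes over 67 s, if anything falls off the work surface, if the arm or the gripper's body presses on something with over 40 N, if the wrist force passes 120 N, or if a joint passes its speed limit or range.

### The arm

A 6-joint arm with a two-finger parallel gripper is mounted at the origin on a cart in front of the work surface, level with it; the furniture and walls round the work are solid. World frame = base frame: x ahead of the robot, y to its left, z up, the work surface at z = 0. Lengths are in mm, angles in rad, forces in N, time in s.
With the tool pointing down it reaches from about 350 to 975 mm from the base axis. Payload 4.9 kg.
Tool frame: the origin (TCP) lies on the centre line of the jaws, within the pads' length; the fingertips stand 11 mm ahead of it and the grasp point (between the pads) lies 8 mm behind it; z points along the fingers, y is the line along which they close (so a half turn about z gives the same grasp; the last joint's range is limited). The gripper opens to 85 mm and grips with 20 to 120 N. Pads are 22 mm wide; open, the fingers measure 114 mm over their backs; the gripper's body (76 mm by 85 mm) begins 54 mm behind the grasp point. The pads swing forward as they close: fully open they stand 13 mm farther back than shut.
Start: joints at [-0.119, 0.053, 1.613, -0, 1.476, -0.119], TCP at [624.981, 0.003, 242.304] pointing down, gripper open.
Joint ranges: [-3.01, 3.01], [-1.01, 2.22], [0.06, 2.58], [-1.02, 4.17], [0.09, 2.62], [-3.14, 3.14]. Speed limits (rad/s): [2.57, 2.57, 3.14, 3.14, 3.14, 3.14].

### API

Orientations are given as [roll, pitch, yaw] about the fixed x, y, z axes, in that order (R = Rz(yaw) Ry(pitch) Rx(roll)).
In Python, from rig import arm gives the robot as it stands.
- The arm moves only by the tool move_arm, never from a script. Its argument "targets" is a list that holds one entry, the list of rows, each a list of 7 numbers: the turn, a rotation vector about the tool's x, y, z in rad, then the shift along the tool's x, y, z in m, then the opening in per cent of the stroke, from 0 (shut) to 100 (fully open). A call has 1 to 10 rows; each row shifts and turns the commanded pose from where the row before left it, along the tool's axes as they then stand; what a row does not reach is not made up. A row lasts 1/12 s, in which the tool goes at most 41.7 mm and 7.16 degrees, less where a joint would pass 70% of its speed; a pose out of reach is approached as far as the arm can. A call with a gripper value outside its range is refused whole. The fingers move at their own pace and stop on an object; "newtons" is the grip in N (left out, the last holds). Time passes only in rows, so rows that do not move let the fingers close. It gives the time, the measured TCP pose, the force, the opening and the grip force at its end, in the units of the state.
- arm.read_state(): the state, without advancing time (a new reading comes with each control period).
- arm.capture(name): name is "scene" or "side" or "wrist"; returns a dict with "frame" (384x512x3 uint8, blue, green, red), "depth" (384x512 float32, mm along the optical axis (not along the pixel's ray), 0 where there is no reading), "fx", "fy", "cx", "cy" (pixels), "extrinsics" (4x4, takes a point from camera to world coordinates); the wrist camera has in their place "hand_eye" (4x4, takes a point from camera to tool coordinates, whose origin is the TCP and whose axes are the flange's). Camera axes: x right, y down, z forward; pixel columns grow to the right and rows downward; lengths in mm; the calibration is good to about 2 mm. A picture is of the moment at which its call begins: read the wrist's pose just before it.
- arm.close_job(): hands the job in; it is judged then, once.
The state is a dict: "time_s": time; "qpos": joint angles; "joint_vel": joint speeds; "tau": joint torques, N m; "tool_pos": TCP position; "tcp_rot": TCP orientation; "ft_force": force on the tool from outside, world axes, zero at the start; "ft_torque": the same for the moment, N m; "grip_width": finger opening in mm; "gripper_force": force on a finger pad.
Only numpy, scipy, OpenCV 4.12 (cv2) and the standard library are available. Lean on these libraries where they do the work, as an engineer would, in place of code of your own. Each camera call takes 0.05 s, during which the arm holds its last target. There are 200 camera calls.

## Working session

There is one attempt and no reset: what is moved stays moved. The work goes in short steps, Python scripts to look and compute and a tool call to move; the robot and the scene stay as the last step left them, time stands still between calls to the robot, and variables do not carry over. Pictures are saved under pics/ and viewed, at most 10 in all, crops included, and the job is handed in when it is done.

Besides the shell and the picture viewer there is one more tool, called after "Emit:" as name(argument=value, ...), one argument or row to a line, values as JSON. move_arm: Moves the arm, as the interface text tells. Its arguments: {"type":"object","properties":{"targets":{"type":"array","items":{"type":"array","items":{"type":"array","items":{"type":"number"}}}},"newtons":{"type":"number"}},"required":["targets"]}

```bash
ls; mkdir -p pics; cat > h.py <<'E'
from rig import arm
import numpy as np, cv2, pickle
def cap(n):
    s=arm.read_state(); c=arm.capture(n); c['state']=s
    pickle.dump(c,open(f'{n}.pkl','wb')); return c
def ld(n): return pickle.load(open(f'{n}.pkl','rb'))
def P(c,u,v,r=1):
    d=c['depth'][v-r:v+r+1,u-r:u+r+1]; d=np.median(d[d>0])
    p=np.array([(u-c['cx'])/c['fx']*d,(v-c['cy'])/c['fy']*d,d,1])
    return (c['extrinsics']@p)[:3].round(1)
E
python3 - <<'E'
from h import *
c=cap('scene');cv2.imwrite('pics/a.png',cv2.resize(c['frame'],(800,600),interpolation=cv2.INTER_CUBIC))
c=cap('side');cv2.imwrite('pics/b.png',cv2.resize(c['frame'],(800,600),interpolation=cv2.INTER_CUBIC))
s=arm.read_state();print(s)
E
```

```text
pics
{'time_s': 0.1, 'qpos': array([-1.18985767e-01,  5.32686102e-02,  1.61421293e+00,  2.48394435e-06,
        1.47599644e+00, -1.19006965e-01]), 'joint_vel': array([-1.54352037e-03, -1.68920729e-03, -2.48136437e-03, -1.69228580e-03,
        1.48766519e-03, -4.93133731e-05]), 'tau': array([ 6.14647306e-04, -3.94903493e+01, -3.71363103e+01, -4.52310599e-05,
        3.99340541e-03, -4.17574097e-05]), 'tool_pos': array([6.24434208e+02, 7.76209823e-02, 2.41166131e+02]), 'tcp_rot': array([-3.13972095e+00, -2.26292695e-04,  1.57081708e+00]), 'ft_force': array([-0.31839709, -0.2767547 , -0.6411299 ]), 'ft_torque': array([0.00063154, 0.00335047, 0.02071809]), 'gripper_force': 0.0, 'grip_width': 85.52700870612598}
```

View pics/a.png

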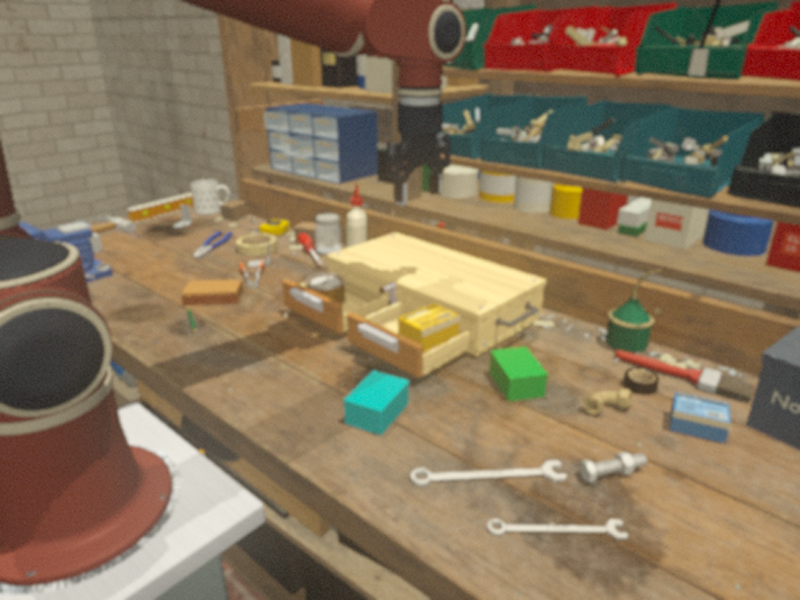

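View pics/b.png

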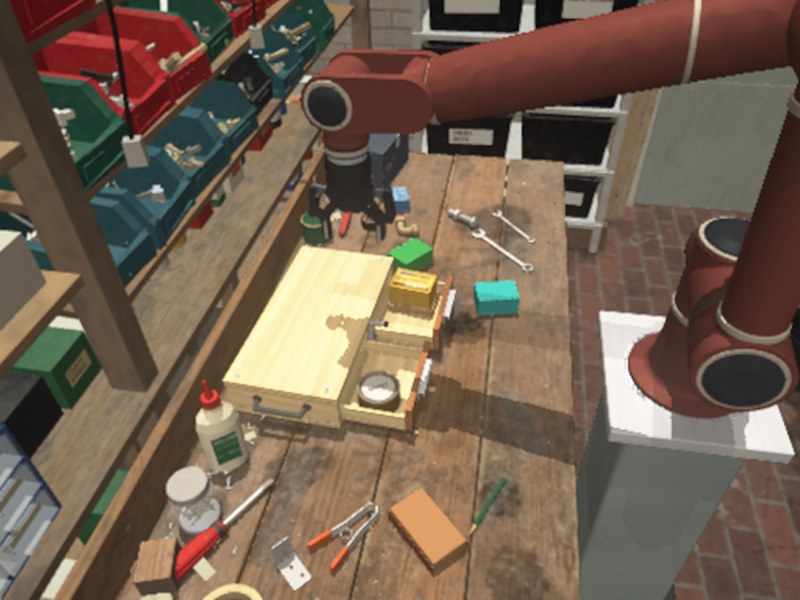

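The yellow carton is at scene (430,325) and side (413,288), in the right drawer. The turquoise box at side (496,298) and the green one at side (410,254) are look-alikes lying on the bench. Next I fit the unit, carton and drawer fronts from depth.

```bash
cat >> h.py <<'E'
def cloud(c,E=None):
    d=c['depth'];v,u=np.indices(d.shape)
    p=np.stack([(u-c['cx'])/c['fx']*d,(v-c['cy'])/c['fy']*d,d,np.ones_like(d)],-1)
    q=(p@(c['extrinsics'] if E is None else E).T)[...,:3]; q[d<=0]=np.nan; return q
E
python3 - <<'E'
from h import *
for n in ['side','scene']:
    c=ld(n);q=cloud(c);hsv=cv2.cvtColor(c['frame'],cv2.COLOR_BGR2HSV)
    z=q[...,2]
    def fit(m,t):
        m=cv2.morphologyEx(m.astype(np.uint8),cv2.MORPH_OPEN,np.ones((3,3)))
        k,l,st,ce=cv2.connectedComponentsWithStats(m)
        i=1+np.argmax(st[1:,4]);pp=q[l==i]
        print(n,t,st[i,4],cv2.minAreaRect(pp[:,:2].astype(np.float32)),np.median(pp[:,2]).round(1),np.percentile(pp,[1,50,99],axis=0).round(0).tolist())
        return l==i
    roi=(q[...,0]>300)&(q[...,0]<900)&(abs(q[...,1])<400)
    fit(roi&(abs(z-87)<6),'top')
    H,S,V=hsv[...,0],hsv[...,1],hsv[...,2]
    fit(roi&(H>20)&(H<32)&(S>170)&(z>30),'carton all')
    fit(roi&(H>20)&(H<32)&(S>150)&(abs(z-82)<5),'carton top')
    fit(roi&(z>62)&(z<78),'fronts')
c=ld('side');print([ (t,P(c,int(u*.64),int(v*.64)).tolist()) for t,u,v in [('tin',378,388),('carton',414,284),('btn',376,328)]])
f=c['frame'][140:280,200:320];cv2.imwrite('pics/c.png',cv2.resize(f,None,fx=5,fy=4.2,interpolation=cv2.INTER_CUBIC))
E
```

```text
side top 6387 ((694.966552734375, 30.885284423828125), (403.32769775390625, 213.40011596679688), 86.56402587890625) 87.5 [[595.0, -161.0, 83.0], [697.0, 70.0, 87.0], [802.0, 230.0, 91.0]]Traceback (most recent call last):
  File "<stdin>", line 14, in <module>
  File "<stdin>", line 8, in fit
    return _wrapfunc(a, 'argmax', axis=axis, out=out, **kwds)
    return bound(*args, **kwds)
ValueError: attempt to get argmax of an empty sequence
```

```bash
python3 - <<'E'
from h import *
from scipy.spatial.transform import Rotation as R
c=ld('side');print([ (t,P(c,int(u*.64),int(v*.64)).tolist()) for t,u,v in [('tin',378,388),('carton',414,284),('btn',376,328)]])
f=c['frame'][140:280,200:320];f=cv2.resize(f,None,fx=4,fy=4,interpolation=cv2.INTER_CUBIC)
w=cap('wrist');print(w['hand_eye'].round(2).tolist())
g=cv2.resize(w['frame'],None,fx=.6,fy=.6)
cv2.imwrite('pics/c.png',f);cv2.imwrite('pics/d.png',w['frame'])
print(c['frame'][int(284*.64),int(414*.64)],cv2.cvtColor(c['frame'],cv2.COLOR_BGR2HSV)[int(284*.64),int(414*.64)])
E
```

```text
[('tin', [553.9, 177.7, 62.5]), ('carton', [534.2, -89.9, 82.2]), ('btn', [590.6, 16.9, 52.1])]
[[-0.0, -0.96, -0.26, 66.77], [1.0, -0.0, 0.0, 0.24], [-0.0, -0.26, 0.96, -133.98], [0.0, 0.0, 0.0, 1.0]]
[167 246 252] [ 28  86 252]
```

View pics/c.png

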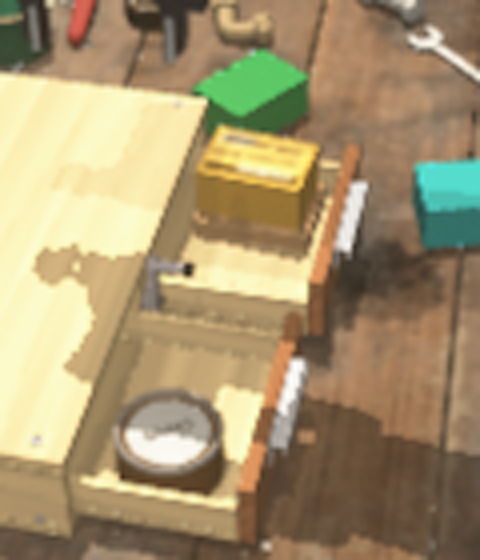

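View pics/d.png

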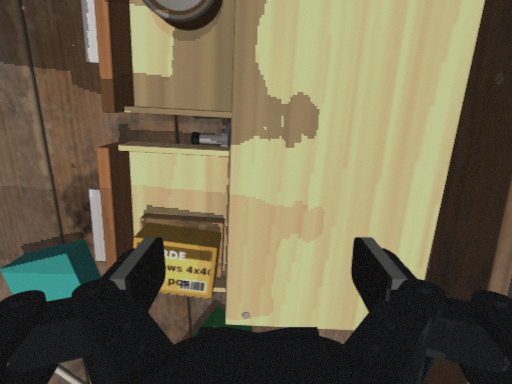

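In the crop, the yellow carton (260,175) lies on the offcut in the right drawer, with the free side toward the post. The stud is at (190,268) and the tin is in the left drawer. The wrist view shows the stud at (196,138), the carton top at (178,270), and the pulls at (97,225) and (90,30). Now to measure from the wrist cloud.

```bash
cat >> h.py <<'E'
from scipy.spatial.transform import Rotation as R
def wE(c):
    T=np.eye(4);T[:3,:3]=R.from_euler('xyz',c['state']['tcp_rot']).as_matrix();T[:3,3]=c['state']['tool_pos'];return T@c['hand_eye']
E
python3 - <<'E'
from h import *
c=ld('wrist');q=cloud(c,wE(c));z=q[...,2]
def rep(t,m):
    p=q[m];print(t,len(p),np.nanmedian(p,0).round(1),cv2.minAreaRect(p[:,:2].astype(np.float32)),np.nanpercentile(p,[2,98],axis=0).round(0).tolist())
def box(u0,v0,u1,v1):
    m=np.zeros(z.shape,bool);m[v0:v1,u0:u1]=1;return m
rep('carton top',box(120,220,230,300)&(abs(z-82)<4))
rep('right pull',box(80,170,112,275)&(z>55)&(z<78))
rep('right front',box(98,140,135,230)&(z>60)&(z<78))
rep('left pull',box(75,0,103,70)&(z>55)&(z<78))
rep('stud',box(185,125,228,148)&(z>60))
rep('boardedge',box(225,60,330,330)&(abs(z-87)<4))
for v in range(60,320,30):
    r=np.where((abs(z[v]-87)<4)&(np.arange(512)>200))[0]; print(v,q[v,r[1]].round(1),q[v,r[-2]].round(1))
for v in range(145,215,8): print(v,q[v,150:220:23].round(0).tolist())
E
```

```text
carton top 2840 [552.5 -95.7  84.5] ((537.0948486328125, -97.92141723632812), (62.087684631347656, 84.75248718261719), 81.93658447265625) [[503.0, -129.0, 79.0], [580.0, -65.0, 86.0]]
right pull 1678 [464.4 -44.6  72.4] ((461.67108154296875, -50.04328918457031), (111.31709289550781, 24.488555908203125), 83.67564392089844) [[452.0, -95.0, 70.0], [477.0, 2.0, 74.0]]
right front 1621 [474.3 -18.4  72.5] ((470.3669128417969, -17.906906127929688), (90.09564971923828, 18.769563674926758), 85.26973724365234) [[460.0, -58.0, 61.0], [480.0, 26.0, 74.0]]
left pull 1210 [478.8 130.3  71.7] ((479.11083984375, 125.77781677246094), (56.35361099243164, 19.936372756958008), 85.60572814941406) [[470.0, 103.0, 70.0], [489.0, 153.0, 74.0]]
stud 413 [580.5  35.9  85.3] ((579.5891723632812, 35.48655700683594), (33.549346923828125, 14.954818725585938), 0.05193772912025452) [[564.0, 29.0, 75.0], [596.0, 42.0, 89.0]]
boardedge 26437 [644.8 -17.1  89.4] ((647.437255859375, -31.564315795898438), (269.96209716796875, 110.80741119384766), 89.14274597167969) [[597.0, -157.0, 88.0], [693.0, 99.0, 91.0]]
60 [605.1
[... 506 characters left out ...]
536.0, 18.0, 52.0], [560.0, 18.0, 51.0], [584.0, 18.0, 52.0]]
161 [[502.0, 4.0, 24.0], [528.0, 5.0, 25.0], [554.0, 4.0, 24.0], [580.0, 4.0, 24.0]]
169 [[501.0, -5.0, 25.0], [527.0, -5.0, 24.0], [554.0, -5.0, 25.0], [580.0, -5.0, 24.0]]
177 [[500.0, -14.0, 24.0], [527.0, -14.0, 25.0], [553.0, -14.0, 25.0], [580.0, -14.0, 24.0]]
185 [[499.0, -24.0, 25.0], [526.0, -23.0, 25.0], [552.0, -24.0, 23.0], [579.0, -24.0, 24.0]]
193 [[498.0, -33.0, 24.0], [526.0, -33.0, 25.0], [552.0, -33.0, 24.0], [579.0, -34.0, 22.0]]
201 [[498.0, -43.0, 24.0], [525.0, -43.0, 25.0], [552.0, -43.0, 24.0], [579.0, -43.0, 24.0]]
209 [[497.0, -53.0, 25.0], [524.0, -53.0, 24.0], [551.0, -53.0, 25.0], [578.0, -53.0, 24.0]]
```

```bash
python3 - <<'E'
from h import *
for n in ['side','scene']:
    c=ld(n);q=cloud(c);hsv=cv2.cvtColor(c['frame'],cv2.COLOR_BGR2HSV);H,S=hsv[...,0],hsv[...,1]
    m=(H>50)&(H<75)&(S>120)&(q[...,0]>400)&(q[...,0]<700)&(q[...,1]<0)&(q[...,1]>-300)&(q[...,2]<100)
    print(n,m.sum(),np.nanpercentile(q[m],[2,50,98],axis=0).round(0).tolist())
    z=q[...,2]
    m=(q[...,0]>470)&(q[...,0]<590)&(q[...,1]>-150)&(q[...,1]<-60)&(abs(z-81)<5)
    p=q[m];print(len(p),cv2.minAreaRect(p[:,:2].astype(np.float32)))
E
```

```text
side 234 [[528.0, -288.0, 39.0], [566.0, -250.0, 42.0], [605.0, -209.0, 46.0]]
369 ((543.71728515625, -100.09243774414062), (70.30559539794922, 111.8607406616211), 73.20500183105469)
scene 762 [[518.0, -298.0, 4.0], [552.0, -269.0, 40.0], [604.0, -213.0, 42.0]]
443 ((542.9593505859375, -102.5880126953125), (66.87285614013672, 112.92294311523438), 75.3924560546875)
```

Emit:
move_arm(
  targets=[
    [[0, 0, 0.056, 0, 0, 0, 40], [0, 0, 0, -0.033, -0.0165, 0, 40], [0, 0, 0, -0.033, -0.0165, 0, 40], [0, 0, 0, -0.033, -0.0165, 0, 40], [0, 0, 0, -0.033, -0.0165, 0, 40], [0, 0, 0, -0.033, -0.0165, 0, 40], [0, 0, 0, 0, 0, 0, 40], [0, 0, 0, 0, 0, 0, 40]],
  ],
)

```text
time_s: 0.82
tool_pos: [532.5, -161.5, 242.1]
tcp_rot: [-3.141, -0.0, 1.511]
ft_force: [-0.7, 0.4, 0.1]
grip_width: 34.1
gripper_force: 0.0
```

Emit:
move_arm(
  targets=[
    [[0, 0, 0, -0.004, 0.004, 0.035, 40], [0, 0, 0, 0, 0, 0.035, 40], [0, 0, 0, 0, 0, 0.035, 40], [0, 0, 0, 0, 0, 0.035, 40], [0, 0, 0, 0, 0, 0.025, 40], [0, 0, 0, 0, 0, 0.009, 40], [0, 0, 0, 0, 0, 0, 40]],
  ],
)

```text
time_s: 1.4
tool_pos: [535.4, -162.4, 65.0]
tcp_rot: [-3.136, -0.003, 1.516]
ft_force: [-0.4, -0.3, -0.8]
grip_width: 34.5
gripper_force: 0.0
```

```bash
python3 - <<'E'
from h import *
c=cap('side');f=c['frame'][130:270,200:340];cv2.imwrite('pics/e.png',cv2.resize(f,None,fx=4,fy=4,interpolation=cv2.INTER_CUBIC))
E
```

```text
(no output)
```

View pics/e.png

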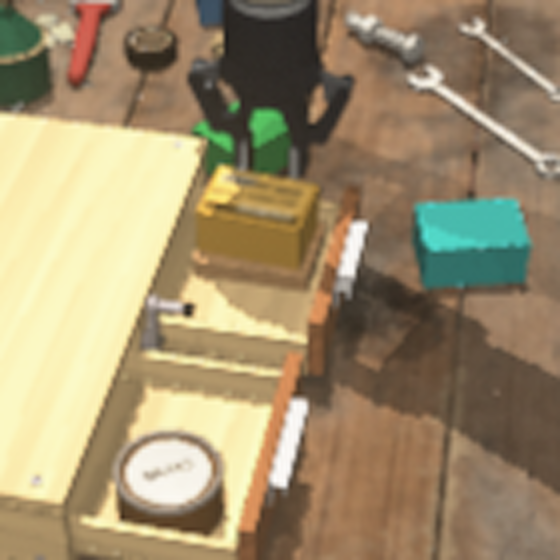

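The fingers stand behind the carton (crop 245–295,150), clear of everything. I'll start the push along the unit's +y.

Emit:
move_arm(
  targets=[
    [[0, 0, 0, 0.006, 0, 0, 40], [0, 0, 0, 0.006, 0, 0, 40], [0, 0, 0, 0.006, 0, 0, 40], [0, 0, 0, 0.006, 0, 0, 40], [0, 0, 0, 0.006, 0, 0, 40], [0, 0, 0, 0.006, 0, 0, 40], [0, 0, 0, 0.006, 0, 0, 40], [0, 0, 0, 0.006, 0, 0, 40], [0, 0, 0, 0.006, 0, 0, 40]],
  ],
)

```text
time_s: 2.2
tool_pos: [540.3, -110.0, 68.5]
tcp_rot: [3.141, 0.0, 1.515]
ft_force: [-0.3, -1.0, 2.1]
grip_width: 34.3
gripper_force: 1.0
```

Emit:
move_arm(
  targets=[
    [[0, 0, 0, 0.005, 0, 0, 40], [0, 0, 0, 0.005, 0, 0, 40], [0, 0, 0, 0.005, 0, 0, 40], [0, 0, 0, 0.004, 0, 0, 40], [0, 0, 0, 0.004, 0, 0, 40], [0, 0, 0, 0, 0, 0, 40]],
  ],
)

```text
time_s: 2.7
tool_pos: [541.2, -86.5, 68.0]
tcp_rot: [-3.141, -0.001, 1.515]
ft_force: [0.2, -0.1, 0.4]
grip_width: 34.0
gripper_force: 0.0
```

```bash
python3 - <<'E'
from h import *
c=cap('side');f=c['frame'][130:270,200:340];cv2.imwrite('pics/f.png',cv2.resize(f,None,fx=4,fy=4,interpolation=cv2.INTER_CUBIC))
E
```

```text
(no output)
```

View pics/f.png

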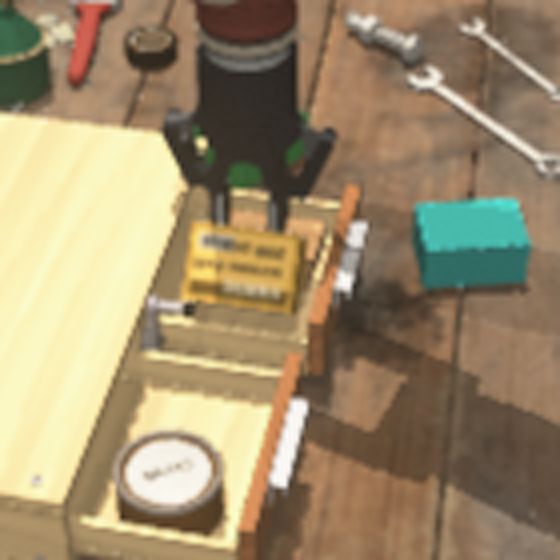

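The carton has tipped off the offcut and its near edge is still resting on it, so I keep pushing.

Emit:
move_arm(
  targets=[
    [[0, 0, 0, 0.004, 0, 0.003, 40], [0, 0, 0, 0.004, 0, 0.003, 40], [0, 0, 0, 0.004, 0, 0, 40], [0, 0, 0, 0.004, 0, 0, 40], [0, 0, 0, 0.004, 0, 0, 40], [0, 0, 0, 0.003, 0, 0, 40], [0, 0, 0, 0, 0, 0, 40]],
  ],
)

```text
time_s: 3.33
tool_pos: [542.8, -63.8, 62.3]
tcp_rot: [-3.142, -0.0, 1.515]
ft_force: [0.6, 0.2, -0.1]
grip_width: 34.6
gripper_force: 0.0
```

```bash
cat > car.py <<'E'
from h import *
c=cap('side');q=cloud(c);m=(q[...,0]>450)&(q[...,0]<590)&(q[...,1]>-70)&(q[...,1]<10)
hsv=cv2.cvtColor(c['frame'],cv2.COLOR_BGR2HSV);m&=(hsv[...,0]>19)&(hsv[...,0]<32)&(q[...,2]>56)
p=q[m];p=p[~np.isnan(p).any(1)];ctr=p.mean(0);n=np.linalg.svd(p-ctr,full_matrices=False)[2]
print(len(p),ctr.round(1),n[2].round(2),np.percentile(p,[3,97],axis=0).round(0).tolist())
E
python3 car.py
```

```text
269 [548.7 -16.  162.9] [-0.26 -0.96 -0.03] [[506.0, -57.0, 59.0], [579.0, 9.0, 364.0]]
```

```bash
sed -i 's/>56)$/>56)\&(q[...,2]<90)/' car.py; python3 car.py; python3 - <<'E'
from h import *
c=ld('side');f=c['frame'][150:250,220:320];cv2.imwrite('pics/g.png',cv2.resize(f,None,fx=5,fy=5,interpolation=cv2.INTER_CUBIC))
E
```

```text
159 [547.9  -7.5  77.4] [-0.07  0.13  0.99] [[497.0, -56.0, 60.0], [577.0, 9.0, 86.0]]
```

View pics/g.png

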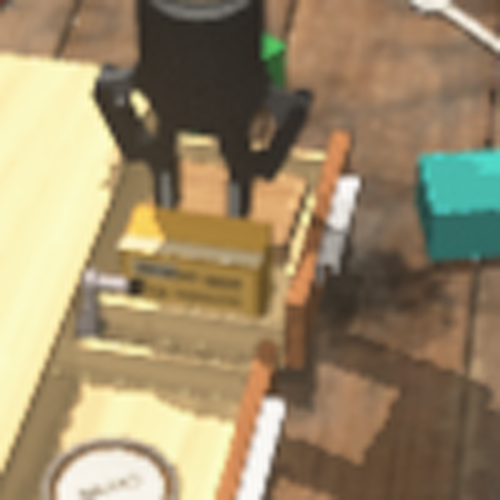

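The carton has rolled onto its edge: the label now faces +y and it stands about 60 mm high against the inner wall. I'll back off, raise the tool, and look from above.

Emit:
move_arm(
  targets=[
    [[0, 0, 0, -0.008, 0, 0, 40], [0, 0, 0, -0.004, 0, -0.02, 40], [0, 0, 0, 0, 0, -0.04, 40], [0, 0, 0, 0, 0, -0.04, 40], [0, 0, 0, 0, 0, -0.04, 40], [0, 0, 0, 0, 0, 0, 40]],
  ],
)

```text
time_s: 3.93
tool_pos: [546.8, -78.6, 213.0]
tcp_rot: [3.125, 0.004, 1.514]
ft_force: [1.0, -0.4, 1.9]
grip_width: 33.9
gripper_force: 0.0
```

```bash
cat >> h.py <<'E'
a=-0.0555
def U(p): # world->unit
    d=np.asarray(p)[...,:2]-[700,31]
    return np.stack([d[...,0]*np.cos(a)+d[...,1]*np.sin(a),-d[...,0]*np.sin(a)+d[...,1]*np.cos(a)],-1)
E
python3 - <<'E'
from h import *
w=cap('wrist');q=cloud(w,wE(w));u=U(q);print(w['state']['tool_pos'],U(w['state']['tool_pos']))
# height map profile along unit y, at several unit x
for x0 in (-185,-170,-155,-140,-125):
    m=abs(u[...,0]-x0)<4
    out=[]
    for y in range(-190,-8,6):
        k=m&(abs(u[...,1]-y)<3); out.append((y,int(np.nanmedian(q[...,2][k])-2) if k.sum()>3 else None))
    print(x0,out)
cv2.imwrite('pics/i.png',w['frame'])
E
```

```text
[546.80481701 -78.57544015 213.01873421] [-146.88098846 -117.90469203]
-185 [(-190, None), (-184, None), (-178, 26), (-172, 39), (-166, 40), (-160, 40), (-154, 40), (-148, 40), (-142, 40), (-136, 40), (-130, 259), (-124, 258), (-118, 258), (-112, 257), (-106, 257), (-100, 34), (-94, 22), (-88, 22), (-82, 22), (-76, 81), (-70, 82), (-64, 82), (-58, 82), (-52, 82), (-46, 82), (-40, 82), (-34, 82), (-28, 22), (-22, 47), (-16, 50), (-10, 0)]
-170 [(-190, None), (-184, 50), (-178, 40), (-172, 39), (-166, 40), (-160, 40), (-154, 40), (-148, 40), (-142, 40), (-136, 40), (-130, 40), (-124, 40), (-118, 40), (-112, 219), (-106, 249), (-100, 282), (-94, 22), (-88, 22), (-82, 22), (-76, 80), (-70, 82), (-64, 82), (-58, 82), (-52, 82), (-46, 82), (-40, 82), (-34, 82), (-28, 22), (-22, 46), (-16, 50), (-10, -1)]
-155 [(-190, None), (-184, 50), (-178, 39), (-172, 39), (-166, 40), (-160, 40), (-154, 40), (-148, 40), (-142, 40), (-136, 40), (-130, 40), (-124, 40), (-118, 40), (-112, 40), (-106, 285), (-100, 296), (-94, 22), (-88, 22), (-82, 22), (-76, 22), (-70, 82), (-64, 82), (-58, 82), (-52, 82), (-46, 82), (-40, 82), (-34, 82), (-28, 22), (-22, 47), (-16, 50), (-10, 0)]
-140 [(-190, None), (-184, 50), (-178, 41), (-172, 40), (-166, 40), (-160, 40), (-154, 40), (-148, 40), (-142, 40), (-136, 40), (-130, 40), (-124, 40), (-118, 40), (-112, 40), (-106, 285), (-100, 297), (-94, 22), (-88, 22), (-82, 22), (-76, 22), (-70, 82), (-64, 82), (-58, 82), (-52, 82), (-46, 82), (-40, 82), (-34, 82), (-28, 22), (-22, 46), (-16, 50), (-10, 0)]
-125 [(-190, None), (-184, 50), (-178, 42), (-172, 40), (-166, 40), (-160, 40), (-154, 40), (-148, 40), (-142, 40), (-136, 40), (-130, 40), (-124, 240), (-118, 240), (-112, 241), (-106, 249), (-100, 282), (-94, 22), (-88, 22), (-82, 22), (-76, 22), (-70, 82), (-64, 82), (-58, 82), (-52, 82), (-46, 82), (-40, 82), (-34, 82), (-28, 22), (-22, 46), (-16, 50), (-10, 0)]
```

View pics/i.png

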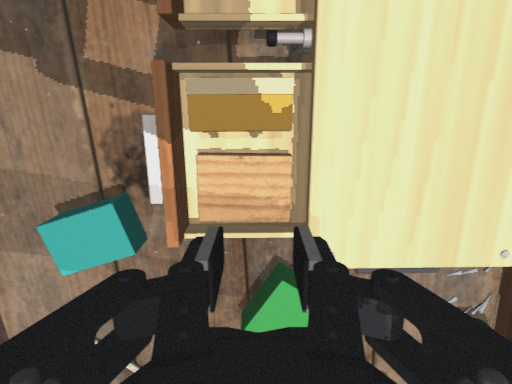

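The picture shows the carton standing on its long side (240,112), at unit y about -73..-31 and 82 mm high. The offcut (243,187) is undisturbed, with its edge at y of about -103. When the carton tipped, its rear bottom edge rose above the fingertips. I'll tip it back toward -y from the wall side with shut fingers held high, then slide it off with the tips higher than last time.

Emit:
move_arm(
  targets=[
    [[0, 0, 0, 0.036, -0.004, 0, 0], [0, 0, 0, 0.036, -0.004, 0, 0], [0, 0, 0, 0.036, -0.003, 0, 0], [0, 0, 0, 0, 0, 0, 0], [0, 0, 0, 0, 0, 0.035, 0], [0, 0, 0, 0, 0, 0.035, 0], [0, 0, 0, 0, 0, 0.035, 0], [0, 0, 0, 0, 0, 0.018, 0], [0, 0, 0, 0, 0, 0.004, 0], [0, 0, 0, 0, 0, 0, 0]],
  ],
)

```text
time_s: 4.82
tool_pos: [535.3, 31.4, 72.7]
tcp_rot: [-3.136, 0.0, 1.514]
ft_force: [0.4, -0.7, -0.2]
grip_width: 0.4
gripper_force: 0.0
```

Emit:
move_arm(
  targets=[
    [[0, 0, 0, 0, 0, -0.012, 0], [0, 0, 0, -0.008, 0, 0, 0], [0, 0, 0, -0.005, 0, 0, 0], [0, 0, 0, -0.005, 0, 0, 0], [0, 0, 0, -0.004, 0, 0, 0], [0, 0, 0, -0.004, 0, 0, 0], [0, 0, 0, -0.004, 0, 0, 0], [0, 0, 0, -0.003, 0, 0, 0], [0, 0, 0, 0, 0, 0, 0]],
  ],
)

```text
time_s: 5.57
tool_pos: [537.7, -1.3, 90.7]
tcp_rot: [3.135, -0.001, 1.514]
ft_force: [-0.2, 3.2, 8.1]
grip_width: 0.0
gripper_force: 3.7
```

```bash
cat > prof.py <<'E'
from h import *
print(U(arm.read_state()['tool_pos']))
for n in ('side','scene'):
    w=cap(n);q=cloud(w);u=U(q);z=q[...,2]
    for lo,hi in ((-195,-165),(-165,-135),(-135,-105)):
        m=(u[...,0]>lo)&(u[...,0]<hi)
        print(n,lo,[(y,int(np.nanpercentile(z[k],50)),int(k.sum())) for y in range(-130,-18,6) if (k:=m&(abs(u[...,1]-y)<3)&(z<130)).sum()>2])
E
python3 prof.py
```

```text
[-160.26649394  -41.25025289]
side -195 [(-88, 81, 3), (-82, 82, 6), (-76, 83, 10), (-70, 83, 12), (-64, 81, 8), (-58, 81, 17), (-52, 53, 128), (-46, 74, 13), (-40, 101, 6), (-34, 103, 30), (-28, 118, 19), (-22, 43, 30)]
side -165 [(-64, 83, 3), (-58, 82, 5), (-52, 49, 91), (-46, 48, 19), (-40, 119, 6), (-34, 104, 39), (-28, 116, 24), (-22, 41, 23)]
side -135 [(-88, 22, 3), (-82, 22, 3), (-76, 81, 9), (-70, 81, 11), (-64, 83, 7), (-58, 82, 6), (-52, 58, 65), (-46, 62, 7), (-34, 1, 4), (-22, 44, 26)]
scene -195 [(-130, 37, 6), (-124, 38, 8), (-118, 38, 7), (-112, 37, 6), (-106, 37, 7), (-94, 59, 105), (-88, 78, 21), (-82, 80, 17), (-76, 79, 8), (-70, 80, 13), (-64, 79, 11), (-58, 80, 11), (-52, 110, 49), (-46, 102, 40), (-40, 102, 22), (-34, 99, 16), (-22, 45, 13)]
scene -165 [(-130, 37, 13), (-124, 37, 12), (-118, 38, 12), (-112, 38, 13), (-106, 37, 9), (-100, 37, 7), (-94, 57, 95), (-88, 61, 32), (-82, 79, 10), (-76, 79, 12), (-70, 79, 10), (-64, 79, 10), (-58, 80, 15), (-52, 106, 57), (-46, 107, 15)]
scene -135 [(-130, 37, 8), (-124, 38, 9), (-118, 37, 9), (-112, 38, 6), (-106, 37, 10), (-100, 37, 4), (-94, 55, 47), (-88, 68, 21), (-82, 80, 6), (-76, 80, 6), (-70, 79, 6), (-64, 79, 5), (-58, 80, 6), (-52, 81, 7)]
```

It slid rather than tipped, and is now at y of about -94..-52. The offcut's edge will stop the base, so I keep pushing high and slow.

Emit:
move_arm(
  targets=[
    [[0, 0, 0, 0, 0, 0.004, 0], [0, 0, 0, -0.003, 0, 0, 0], [0, 0, 0, -0.003, 0, 0, 0], [0, 0, 0, -0.003, 0, 0, 0], [0, 0, 0, -0.003, 0, 0, 0], [0, 0, 0, -0.003, 0, 0, 0], [0, 0, 0, -0.003, 0, 0, 0], [0, 0, 0, 0, 0, 0, 0]],
  ],
)

```text
time_s: 6.33
tool_pos: [534.3, -19.6, 83.4]
tcp_rot: [-3.142, 0.0, 1.514]
ft_force: [0.6, 1.7, 1.9]
grip_width: -0.1
gripper_force: 1.1
```

```bash
python3 prof.py | grep -v -- -165
```

```text
[-162.67148685  -59.6735032 ]
side -195 [(-76, 85, 27), (-70, 69, 47), (-64, 57, 57), (-58, 47, 66), (-52, 95, 51), (-46, 119, 26), (-34, -1, 4), (-22, 48, 18)]
side -135 [(-82, 87, 7), (-76, 84, 30), (-70, 67, 35), (-64, 58, 26), (-58, 44, 28), (-52, 43, 13), (-46, 127, 3), (-34, 2, 3), (-22, 48, 14)]
scene -195 [(-130, 38, 9), (-124, 38, 5), (-118, 73, 13), (-112, 68, 50), (-106, 56, 51), (-100, 81, 24), (-94, 84, 19), (-88, 87, 19), (-82, 89, 19), (-70, 115, 59), (-64, 98, 34), (-58, 97, 19), (-52, 119, 13), (-22, 43, 31)]
scene -135 [(-130, 38, 9), (-124, 38, 8), (-118, 38, 13), (-112, 64, 31), (-106, 51, 39), (-100, 63, 20), (-94, 84, 11), (-88, 87, 9), (-82, 89, 8), (-76, 90, 4), (-70, 123, 5)]
```

Emit:
move_arm(
  targets=[
    [[0, 0, 0, -0.003, 0, 0, 0], [0, 0, 0, -0.003, 0, 0, 0], [0, 0, 0, -0.003, 0, 0, 0], [0, 0, 0, -0.003, 0, 0, 0], [0, 0, 0, -0.002, 0, 0, 0], [0, 0, 0, 0, 0, 0, 0], [0, 0, 0, 0, 0, 0, 0]],
  ],
)

```text
time_s: 7.02
tool_pos: [535.7, -32.0, 86.2]
tcp_rot: [3.137, -0.003, 1.515]
ft_force: [-0.5, 6.9, 12.2]
grip_width: -0.1
gripper_force: 6.3
```

```bash
python3 prof.py | grep -v -- -165
```

```text
[-160.51515574  -71.97983995]
side -195 [(-94, 92, 12), (-88, 85, 30), (-82, 74, 42), (-76, 64, 42), (-70, 59, 59), (-64, 57, 69), (-58, 48, 33), (-52, 23, 7), (-34, 0, 4), (-22, 44, 18)]
side -135 [(-94, 92, 10), (-88, 85, 22), (-82, 74, 40), (-76, 68, 27), (-70, 58, 35), (-64, 51, 27), (-58, 47, 11), (-52, 22, 4), (-22, 42, 22)]
scene -195 [(-130, 38, 6), (-124, 69, 48), (-118, 74, 37), (-112, 78, 36), (-106, 84, 36), (-100, 89, 22), (-94, 92, 12), (-88, 122, 3), (-82, 117, 59), (-76, 100, 31), (-70, 95, 19), (-64, 113, 18), (-22, 44, 25)]
scene -135 [(-130, 38, 14), (-124, 64, 26), (-118, 57, 32), (-112, 50, 30), (-106, 82, 23), (-100, 88, 16), (-94, 90, 10), (-82, 125, 6)]
```

Emit:
move_arm(
  targets=[
    [[0, 0, 0, -0.004, 0, 0, 0], [0, 0, 0, -0.004, 0, 0, 0], [0, 0, 0, -0.004, 0, 0, 0], [0, 0, 0, -0.004, 0, 0, 0], [0, 0, 0, 0, 0, 0, 0], [0, 0, 0, 0.008, 0, -0.006, 0], [0, 0, 0, 0.012, 0, -0.02, 0], [0, 0, 0, 0, 0, 0, 0]],
  ],
)

```text
time_s: 7.78
tool_pos: [535.6, -28.4, 112.4]
tcp_rot: [3.137, 0.001, 1.516]
ft_force: [0.6, -1.2, 1.3]
grip_width: 0.1
gripper_force: 0.0
```

```bash
python3 prof.py | grep -v -- -165
```

```text
[-160.89954362  -68.44333726]
side -195 [(-130, 41, 3), (-118, 40, 3), (-112, 37, 4), (-106, 25, 4), (-94, 81, 8), (-88, 83, 10), (-82, 83, 13), (-76, 84, 10), (-70, 84, 13), (-64, 86, 24), (-58, 85, 42), (-52, 57, 128), (-46, 37, 16), (-34, 0, 4), (-22, 48, 19)]
side -135 [(-94, 82, 5), (-88, 83, 8), (-82, 83, 13), (-76, 83, 6), (-70, 84, 8), (-64, 84, 11), (-58, 83, 19), (-52, 60, 79), (-46, 45, 11), (-34, 2, 3), (-22, 46, 16)]
scene -195 [(-130, 38, 3), (-112, 38, 4), (-88, 53, 48), (-82, 74, 85), (-76, 109, 47), (-70, 83, 36), (-64, 106, 33), (-58, 81, 12), (-52, 79, 15), (-46, 79, 16), (-40, 78, 6), (-22, 47, 5)]
scene -135 [(-130, 38, 15), (-124, 38, 10), (-118, 37, 12), (-112, 37, 9), (-106, 37, 3), (-88, 39, 60), (-82, 68, 70), (-76, 83, 6), (-70, 83, 5), (-64, 82, 8), (-58, 81, 6), (-52, 80, 10)]
```

Emit:
move_arm(
  targets=[
    [[0, 0, 0, 0, 0, -0.01, 0], [0, 0, 0, 0, 0, 0, 0], [0, 0, 0, 0, 0, 0, 0]],
  ],
)

```text
time_s: 8.13
tool_pos: [533.7, -29.4, 119.1]
tcp_rot: [-3.141, 0.0, 1.514]
ft_force: [-0.2, -0.7, 0.2]
grip_width: -0.1
gripper_force: 0.0
```

```bash
python3 prof.py | grep -v -- -165
```

```text
[-162.70585222  -69.54525168]
side -195 [(-130, 40, 3), (-118, 41, 3), (-112, 31, 4), (-106, 32, 5), (-88, 81, 8), (-82, 81, 21), (-76, 81, 11), (-70, 83, 15), (-64, 84, 26), (-58, 83, 22), (-52, 61, 76), (-46, 54, 65), (-34, 0, 4), (-22, 47, 19)]
side -135 [(-88, 82, 8), (-82, 83, 7), (-76, 83, 12), (-70, 82, 11), (-64, 81, 12), (-58, 82, 10), (-52, 58, 46), (-46, 65, 48), (-22, 46, 20)]
scene -195 [(-118, 38, 3), (-94, 71, 17), (-88, 63, 94), (-82, 81, 29), (-76, 110, 43), (-70, 80, 26), (-64, 80, 27), (-58, 79, 15), (-52, 79, 14), (-46, 79, 3), (-22, 45, 9)]
scene -135 [(-130, 38, 11), (-124, 38, 10), (-118, 38, 10), (-112, 37, 13), (-94, 69, 3), (-88, 54, 106), (-82, 80, 10), (-76, 79, 7), (-70, 80, 10), (-64, 79, 10), (-58, 79, 5), (-52, 80, 9), (-46, 80, 3)]
```

It rocked back upright (y about -89..-47). I'll repeat this with a longer push and check before withdrawing.

Emit:
move_arm(
  targets=[
    [[0, 0, 0, 0.022, 0.002, 0, 0], [0, 0, 0, 0.024, 0, 0, 0], [0, 0, 0, 0, 0, 0, 0], [0, 0, 0, 0, 0, 0.018, 0], [0, 0, 0, 0, 0, 0.018, 0], [0, 0, 0, 0, 0, 0, 0], [0, 0, 0, -0.005, 0, 0, 0], [0, 0, 0, -0.005, 0, 0, 0], [0, 0, 0, -0.005, 0, 0, 0], [0, 0, 0, -0.005, 0, 0, 0]],
  ],
)

```text
time_s: 9.07
tool_pos: [538.2, -3.7, 84.8]
tcp_rot: [3.139, -0.001, 1.514]
ft_force: [1.1, 2.3, 1.4]
grip_width: -0.2
gripper_force: 1.0
```

Emit:
move_arm(
  targets=[
    [[0, 0, 0, -0.005, 0, 0, 0], [0, 0, 0, -0.005, 0, 0, 0], [0, 0, 0, -0.005, 0, 0, 0], [0, 0, 0, -0.005, 0, 0, 0], [0, 0, 0, -0.004, 0, 0, 0], [0, 0, 0, -0.004, 0, 0, 0], [0, 0, 0, -0.004, 0, 0, 0], [0, 0, 0, 0, 0, 0, 0]],
  ],
)

```text
time_s: 9.73
tool_pos: [536.0, -34.8, 84.4]
tcp_rot: [3.141, -0.002, 1.514]
ft_force: [-0.3, 4.4, 5.3]
grip_width: -0.3
gripper_force: 3.1
```

```bash
python3 prof.py | grep -v -- -165;  python3 -c "
from h import *
print(arm.read_state()['ft_force'])"
```

```text
[-160.08300206  -74.74671604]
side -195 [(-118, 62, 9), (-106, 74, 8), (-100, 84, 25), (-94, 83, 18), (-88, 76, 27), (-82, 66, 50), (-76, 64, 43), (-70, 64, 61), (-64, 82, 80), (-58, 23, 19), (-52, 21, 6), (-34, 0, 3), (-22, 41, 24)]
side -135 [(-106, 87, 3), (-100, 86, 12), (-94, 82, 21), (-88, 76, 33), (-82, 72, 32), (-76, 66, 35), (-70, 60, 39), (-64, 57, 30), (-58, 22, 6), (-52, 21, 6), (-22, 45, 13)]
scene -195 [(-130, 63, 36), (-124, 69, 40), (-118, 75, 44), (-112, 82, 49), (-106, 85, 29), (-100, 68, 18), (-94, 70, 12), (-88, 118, 47), (-82, 96, 66), (-76, 92, 25), (-70, 94, 24), (-64, 103, 13), (-22, 44, 17)]
scene -135 [(-130, 60, 30), (-124, 66, 37), (-118, 74, 40), (-112, 82, 33), (-106, 89, 18), (-88, 125, 7), (-22, 37, 16)]
[0.12572386 5.21640509 4.42016901]
```

Now leaning about 41° on the offcut's corner. I'll push a bit more, then check.

Emit:
move_arm(
  targets=[
    [[0, 0, 0, -0.003, 0, 0, 0], [0, 0, 0, -0.003, 0, 0, 0], [0, 0, 0, -0.003, 0, 0, 0], [0, 0, 0, -0.003, 0, 0, 0], [0, 0, 0, 0, 0, 0, 0], [0, 0, 0, 0, 0, 0, 0]],
  ],
)

```text
time_s: 10.33
tool_pos: [539.7, -46.6, 89.7]
tcp_rot: [3.13, -0.002, 1.515]
ft_force: [-1.3, 8.3, 22.0]
grip_width: 0.3
gripper_force: 11.6
```

```bash
python3 prof.py | grep -v -- -165;  python3 -c "
from h import *
print(arm.read_state()['ft_force'],arm.read_state()['tool_pos'])"
```

```text
[-155.76286281  -86.3311861 ]
side -195 [(-130, 32, 4), (-124, 54, 18), (-118, 85, 13), (-112, 85, 19), (-106, 71, 29), (-100, 79, 17), (-94, 77, 21), (-88, 73, 36), (-82, 73, 57), (-76, 68, 60), (-70, 64, 42), (-64, 22, 11), (-58, 21, 16), (-52, 24, 5), (-34, 1, 4), (-22, 44, 25)]
side -135 [(-118, 89, 9), (-112, 88, 17), (-106, 85, 17), (-100, 83, 16), (-94, 78, 23), (-88, 24, 26), (-82, 39, 46), (-76, 54, 52), (-70, 62, 36), (-64, 25, 9), (-58, 23, 4), (-52, 22, 7), (-22, 44, 15)]
scene -195 [(-130, 70, 50), (-124, 81, 50), (-118, 75, 24), (-112, 74, 19), (-106, 72, 18), (-100, 80, 44), (-94, 100, 52), (-88, 76, 33), (-82, 92, 27), (-76, 84, 29), (-70, 66, 5), (-22, 45, 11)]
scene -135 [(-130, 67, 53), (-124, 80, 55), (-118, 88, 5), (-112, 84, 5), (-106, 82, 5), (-100, 126, 10), (-94, 78, 5), (-88, 75, 6), (-82, 73, 4), (-22, 41, 28)]
[-0.33591835  8.84530571 22.34997498] [539.66386476 -46.48888459  89.66276727]
```

Emit:
move_arm(
  targets=[
    [[0, 0, 0, 0, 0, -0.008, 0], [0, 0, 0, 0, 0, -0.02, 0], [0, 0, 0, 0, 0, -0.03, 0], [0, 0, 0, -0.03, 0, -0.03, 40], [0, 0, 0, -0.03, 0, -0.02, 40], [0, 0, 0, -0.02, 0, 0, 40], [0, 0, 0, 0, 0, 0, 40]],
  ],
)

```text
time_s: 11.02
tool_pos: [530.7, -130.1, 192.6]
tcp_rot: [3.139, 0.003, 1.511]
ft_force: [-0.2, -0.0, -0.2]
grip_width: 33.9
gripper_force: 0.0
```

```bash
cat > wp.py <<'E'
from h import *
w=cap('wrist');q=cloud(w,wE(w));u=U(q);z=q[...,2]-2;print(w['state']['tool_pos'],U(w['state']['tool_pos']))
for x0 in (-185,-155,-125):
    m=abs(u[...,0]-x0)<4
    print(x0,[(y,int(np.nanmedian(z[k]))) for y in range(-184,-8,6) if (k:=m&(abs(u[...,1]-y)<3)&(z<110)).sum()>3])
for y0 in (-120,-95,-65):
    m=abs(u[...,1]-y0)<4
    print(y0,[(x,int(np.nanmedian(z[k]))) for x in range(-240,-90,6) if (k:=m&(abs(u[...,0]-x)<3)&(z<110)).sum()>3])
E
python3 wp.py
```

```text
[ 530.72416499 -130.14313948  192.61342737] [-160.07634237 -170.28500913]
-185 [(-184, 50), (-178, 46), (-172, 40), (-166, 40), (-160, 40), (-154, 40), (-148, 40), (-142, 40), (-136, 40), (-130, 40), (-124, 40), (-118, 40), (-112, 40), (-106, 22), (-100, 22), (-94, 22), (-88, 76), (-82, 82), (-76, 82), (-70, 82), (-64, 82), (-58, 82), (-52, 82), (-46, 82), (-34, 22), (-28, 22), (-22, 27)]
-155 [(-184, 49), (-178, 47), (-172, 40), (-166, 40), (-160, 40), (-154, 40), (-148, 40), (-142, 40), (-136, 40), (-130, 40), (-124, 40), (-118, 40), (-112, 40), (-106, 23), (-100, 22), (-94, 22), (-88, 70), (-82, 82), (-76, 82), (-70, 82), (-64, 82), (-58, 82), (-52, 82), (-46, 82), (-34, 22), (-28, 22), (-22, 27)]
-125 [(-184, 50), (-178, 48), (-172, 40), (-166, 40), (-160, 40), (-154, 40), (-148, 40), (-142, 40), (-136, 40), (-130, 40), (-124, 40), (-118, 40), (-112, 40), (-106, 23), (-100, 22), (-94, 22), (-88, 77), (-82, 82), (-76, 82), (-70, 82), (-64, 82), (-58, 82), (-52, 82), (-46, 82), (-34, 22), (-28, 22), (-22, 27)]
-120 [(-228, 69), (-222, 69), (-216, 70), (-210, 71), (-204, 41), (-198, 22), (-192, 38), (-186, 40), (-180, 40), (-174, 40), (-168, 40), (-162, 40), (-156, 40), (-150, 40), (-144, 40), (-138, 40), (-132, 40), (-126, 40), (-120, 40), (-114, 40), (-108, 40), (-102, 41), (-96, 87)]
-95 [(-228, 69), (-222, 69), (-216, 70), (-210, 71), (-204, 39), (-198, 22), (-192, 22), (-186, 22), (-180, 22), (-174, 22), (-168, 22), (-162, 22), (-156, 22), (-150, 22), (-144, 22), (-138, 22), (-132, 22), (-126, 22), (-120, 22), (-114, 22), (-108, 22), (-102, 77), (-96, 86)]
-65 [(-228, 69), (-222, 69), (-216, 71), (-210, 71), (-204, 40), (-198, 22), (-186, 82), (-180, 82), (-174, 82), (-168, 82), (-162, 82), (-156, 82), (-150, 82), (-144, 82), (-138, 82), (-132, 82), (-126, 82), (-120, 82), (-114, 82), (-108, 82), (-102, 82), (-96, 87)]
```

The carton righted itself again, because leaning this close to the offcut is nearly unstable. It stands at y of about -87..-43. I'll slide it toward the inner wall with a low push, then tip it with a quick high push so it leans flatter.

Emit:
move_arm(
  targets=[
    [[0, 0, 0, 0.03, 0.005, 0.02, 40], [0, 0, 0, 0.027, 0.005, 0.03, 40], [0, 0, 0, 0, 0, 0.03, 40], [0, 0, 0, 0, 0, 0.03, 40], [0, 0, 0, 0, 0, 0.014, 40], [0, 0, 0, 0, 0, 0, 40]],
  ],
)

```text
time_s: 11.57
tool_pos: [538.7, -67.9, 60.5]
tcp_rot: [-3.13, -0.002, 1.516]
ft_force: [-0.6, 0.3, 0.2]
grip_width: 34.4
gripper_force: 0.0
```

Emit:
move_arm(
  targets=[
    [[0, 0, 0, 0.005, 0, 0.002, 40], [0, 0, 0, 0.005, 0, 0, 40], [0, 0, 0, 0.005, 0, 0, 40], [0, 0, 0, 0.005, 0, 0, 40], [0, 0, 0, 0.004, 0, 0, 40], [0, 0, 0, 0, 0, 0, 40], [0, 0, 0, -0.008, 0, 0, 40], [0, 0, 0, -0.025, 0, -0.03, 40], [0, 0, 0, -0.03, 0, -0.04, 0], [0, 0, 0, 0, 0, -0.04, 0]],
  ],
)

```text
time_s: 12.4
tool_pos: [539.8, -107.0, 167.3]
tcp_rot: [-3.137, 0.0, 1.512]
ft_force: [1.1, -0.3, -0.3]
grip_width: 10.5
gripper_force: 0.0
```

```bash
python3 wp.py
```

```text
[ 539.76859487 -106.99894591  167.3044988 ] [-152.32968188 -146.67474316]
-185 [(-184, 50), (-178, 45), (-172, 40), (-166, 40), (-160, 40), (-154, 40), (-148, 40), (-142, 40), (-136, 40), (-130, 40), (-124, 40), (-118, 40), (-112, 40), (-106, 23), (-100, 22), (-94, 22), (-88, 22), (-82, 22), (-76, 22), (-70, 82), (-64, 82), (-58, 82), (-52, 82), (-46, 82), (-40, 82), (-34, 82), (-22, 49), (-16, 50)]
-155 [(-184, 50), (-178, 46), (-172, 40), (-166, 40), (-160, 40), (-154, 40), (-148, 40), (-142, 40), (-136, 40), (-130, 40), (-124, 40), (-118, 40), (-112, 40), (-106, 23), (-100, 22), (-94, 22), (-88, 22), (-82, 22), (-76, 23), (-70, 82), (-64, 82), (-58, 82), (-52, 82), (-46, 82), (-40, 82), (-34, 82), (-22, 49), (-16, 50)]
-125 [(-184, 50), (-178, 47), (-172, 40), (-166, 40), (-160, 40), (-154, 40), (-148, 40), (-142, 40), (-136, 40), (-130, 40), (-124, 40), (-118, 40), (-112, 40), (-106, 23), (-100, 22), (-94, 22), (-88, 22), (-82, 22), (-76, 23), (-70, 82), (-64, 82), (-58, 82), (-52, 82), (-46, 82), (-40, 82), (-34, 82), (-22, 49), (-16, 50)]
-120 [(-228, 69), (-222, 69), (-216, 71), (-210, 71), (-204, 42), (-198, 22), (-192, 39), (-186, 40), (-180, 40), (-174, 40), (-168, 40), (-162, 40), (-156, 40), (-150, 40), (-144, 40), (-138, 40), (-132, 40), (-126, 40), (-120, 40), (-114, 40), (-108, 40), (-102, 41), (-96, 87)]
-95 [(-228, 69), (-222, 69), (-216, 71), (-210, 71), (-204, 43), (-198, 22), (-192, 22), (-186, 22), (-180, 22), (-174, 22), (-168, 22), (-162, 22), (-156, 22), (-150, 22), (-144, 22), (-138, 22), (-132, 22), (-126, 22), (-120, 22), (-114, 22), (-108, 22), (-102, 76), (-96, 86)]
-65 [(-228, 69), (-222, 69), (-216, 71), (-210, 71), (-204, 42), (-198, 22), (-186, 82), (-180, 82), (-174, 82), (-168, 82), (-162, 82), (-156, 82), (-150, 82), (-144, 82), (-138, 82), (-132, 82), (-126, 82), (-120, 82), (-114, 82), (-108, 82), (-102, 82), (-96, 87)]
```

Emit:
move_arm(
  targets=[
    [[0, 0, 0, 0.036, -0.003, 0, 0], [0, 0, 0, 0.036, -0.003, 0, 0], [0, 0, 0, 0.036, 0, 0, 0], [0, 0, 0, 0.031, 0, 0, 0], [0, 0, 0, 0, 0, 0.03, 0], [0, 0, 0, 0, 0, 0.03, 0], [0, 0, 0, 0, 0, 0.01, 0], [0, 0, 0, 0, 0, 0, 0], [0, 0, 0, 0, 0, 0, 0]],
  ],
)

```text
time_s: 13.2
tool_pos: [543.2, 34.7, 98.1]
tcp_rot: [-3.141, -0.0, 1.514]
ft_force: [-0.1, 0.5, 0.3]
grip_width: -0.1
gripper_force: 0.0
```

Emit:
move_arm(
  targets=[
    [[0, 0, 0, 0, -0.002, 0.01, 0], [0, 0, 0, 0, 0, 0, 0], [0, 0, 0, 0, 0, 0, 0], [0, 0, 0, -0.025, 0, 0, 0], [0, 0, 0, -0.025, 0, 0, 0], [0, 0, 0, 0, 0, 0, 0], [0, 0, 0, 0, 0, 0, 0], [0, 0, 0, 0, 0, 0, 0]],
  ],
)

```text
time_s: 13.87
tool_pos: [538.9, -14.6, 88.7]
tcp_rot: [3.141, -0.0, 1.514]
ft_force: [-0.6, -0.1, -0.3]
grip_width: 0.3
gripper_force: 0.0
```

```bash
python3 prof.py | grep -v -- -165
```

```text
[-158.33607191  -54.47782319]
side -195 [(-130, 25, 3), (-124, 42, 5), (-118, 33, 8), (-112, 29, 7), (-106, 53, 15), (-100, 52, 6), (-94, 78, 17), (-88, 75, 25), (-82, 74, 14), (-76, 66, 37), (-70, 30, 37), (-64, 44, 38), (-58, 56, 38), (-52, 81, 24), (-46, 111, 31), (-40, 127, 7), (-34, 0, 4), (-22, 41, 22)]
side -135 [(-94, 79, 12), (-88, 78, 21), (-82, 73, 20), (-76, 69, 25), (-70, 62, 37), (-64, 46, 40), (-58, 59, 34), (-52, 25, 12), (-22, 37, 23)]
scene -195 [(-124, 53, 29), (-118, 63, 42), (-112, 74, 44), (-106, 78, 34), (-100, 69, 20), (-94, 68, 14), (-88, 68, 14), (-82, 65, 10), (-76, 64, 12), (-70, 65, 12), (-64, 111, 61), (-58, 100, 39), (-52, 96, 20), (-46, 103, 16), (-22, 46, 10)]
scene -135 [(-130, 38, 10), (-124, 51, 44), (-118, 61, 44), (-112, 73, 47), (-106, 83, 16), (-94, 79, 4), (-82, 73, 3), (-64, 120, 11), (-22, 41, 36)]
```

It tipped and now leans at about 27°: rear face from (-127, z 48) to (-107, z 84), no contact force. Go round to the rear with open fingers.

Emit:
move_arm(
  targets=[
    [[0, 0, 0, 0.004, 0, -0.02, 0], [0, 0, 0, 0, 0, -0.035, 0], [0, 0, 0, -0.02, 0.003, -0.03, 40], [0, 0, 0, -0.04, 0.004, 0, 40], [0, 0, 0, -0.04, 0.004, 0, 40], [0, 0, 0, 0, 0, 0.035, 40], [0, 0, 0, 0, 0, 0.035, 40], [0, 0, 0, 0, 0, 0.025, 40], [0, 0, 0, 0, 0, 0.009, 40], [0, 0, 0, 0, 0, 0, 40]],
  ],
)

```text
time_s: 14.8
tool_pos: [542.0, -109.8, 66.0]
tcp_rot: [-3.136, -0.002, 1.516]
ft_force: [-0.8, -0.4, 0.4]
grip_width: 34.1
gripper_force: 0.0
```

```bash
python3 prof.py | grep -v -- -165; python3 -c "
from h import *
print(arm.read_state()['tool_pos'])"
```

```text
[-149.96270986 -149.33576242]
side -195 [(-130, 42, 7), (-124, 35, 6), (-118, 39, 3), (-112, 38, 7), (-106, 82, 29), (-100, 81, 21), (-94, 78, 23), (-88, 75, 23), (-82, 73, 21), (-76, 58, 35), (-70, 50, 36), (-64, 45, 44), (-58, 56, 39), (-52, 23, 8), (-34, 0, 4), (-22, 46, 25)]
side -135 [(-130, 127, 3), (-112, 83, 3), (-106, 86, 13), (-100, 84, 17), (-94, 80, 18), (-88, 77, 15), (-82, 73, 27), (-76, 68, 24), (-70, 36, 38), (-64, 60, 35), (-58, 56, 32), (-52, 60, 14), (-22, 43, 17)]
scene -195 [(-124, 54, 28), (-118, 62, 40), (-112, 74, 49), (-106, 78, 33), (-100, 72, 15), (-94, 67, 17), (-88, 66, 15), (-82, 63, 11), (-76, 65, 9), (-70, 61, 9), (-64, 61, 9), (-22, 44, 8)]
scene -135 [(-130, 38, 9), (-124, 44, 16), (-118, 62, 16), (-112, 72, 8), (-106, 83, 5), (-22, 42, 30)]
[ 544.9925878  -110.81606511   70.2058973 ]
```

Emit:
move_arm(
  targets=[
    [[0, 0, 0, 0.005, 0, 0.003, 40], [0, 0, 0, 0.004, 0, 0, 40], [0, 0, 0, 0.004, 0, 0, 40], [0, 0, 0, 0.004, 0, 0, 40], [0, 0, 0, 0.004, 0, 0.001, 40], [0, 0, 0, 0.003, 0, 0.001, 40], [0, 0, 0, 0, 0, 0, 40]],
  ],
)

```text
time_s: 15.48
tool_pos: [545.4, -86.5, 64.0]
tcp_rot: [-3.141, -0.0, 1.515]
ft_force: [-0.1, 0.5, -0.4]
grip_width: 34.2
gripper_force: 0.1
```

```bash
python3 prof.py | grep -v -- -165; python3 -c "
from h import *
s=arm.read_state();print(s['tool_pos'],s['ft_force'])"
```

```text
[-147.85382453 -125.92865752]
side -195 [(-130, 108, 11), (-124, 94, 16), (-118, 100, 54), (-112, 108, 33), (-106, 55, 23), (-100, 81, 14), (-94, 78, 25), (-88, 74, 24), (-82, 75, 17), (-76, 68, 29), (-70, 70, 16), (-64, 34, 39), (-58, 40, 48), (-52, 58, 37), (-34, 0, 4), (-22, 48, 18)]
side -135 [(-130, 99, 14), (-124, 98, 8), (-118, 100, 50), (-112, 111, 27), (-106, 82, 7), (-100, 83, 18), (-94, 79, 18), (-88, 77, 13), (-82, 74, 20), (-76, 72, 17), (-70, 70, 20), (-64, 65, 31), (-58, 47, 39), (-52, 58, 38), (-46, 59, 5), (-22, 45, 24)]
scene -195 [(-130, 78, 53), (-124, 81, 30), (-118, 60, 40), (-112, 62, 39), (-106, 73, 44), (-100, 72, 20), (-94, 72, 18), (-88, 68, 17), (-82, 68, 12), (-76, 65, 14), (-70, 63, 11), (-64, 64, 8), (-58, 60, 6), (-52, 60, 7), (-22, 44, 11)]
scene -135 [(-130, 79, 62), (-124, 71, 47), (-118, 70, 60), (-112, 62, 18), (-106, 74, 10), (-100, 80, 4), (-94, 78, 3), (-22, 45, 17)]
[545.38245171 -86.83117034  63.97915467] [ 0.05272745 -0.40170057 -0.20763464]
```

It is sliding as intended (lean about 22°), so I continue.

Emit:
move_arm(
  targets=[
    [[0, 0, 0, 0.003, 0, 0.001, 40], [0, 0, 0, 0.003, 0, 0.001, 40], [0, 0, 0, 0.003, 0, 0.001, 40], [0, 0, 0, 0.003, 0, 0.001, 40], [0, 0, 0, 0.003, 0, 0.001, 40], [0, 0, 0, 0, 0, 0, 40]],
  ],
)

```text
time_s: 16.08
tool_pos: [546.1, -71.4, 58.7]
tcp_rot: [-3.141, -0.001, 1.515]
ft_force: [1.0, 0.6, 0.7]
grip_width: 33.9
gripper_force: 0.0
```

```bash
python3 prof.py | grep -v -- -165; python3 -c "
from h import *
s=arm.read_state();print(s['tool_pos'],s['ft_force'])"
```

```text
[-147.97710768 -110.8249256 ]
side -195 [(-130, 39, 8), (-124, 70, 8), (-118, 101, 15), (-112, 102, 16), (-106, 80, 42), (-100, 95, 53), (-94, 102, 31), (-88, 61, 22), (-82, 63, 9), (-76, 62, 19), (-70, 62, 16), (-64, 64, 13), (-58, 60, 20), (-52, 65, 14), (-46, 62, 21), (-40, 50, 62), (-34, 0, 5), (-22, 41, 20)]
side -135 [(-124, 106, 3), (-118, 97, 16), (-112, 102, 15), (-106, 81, 23), (-100, 96, 62), (-94, 65, 22), (-88, 65, 11), (-82, 65, 13), (-76, 64, 12), (-70, 64, 9), (-64, 65, 11), (-58, 64, 16), (-52, 64, 10), (-46, 64, 19), (-40, 56, 46), (-34, 0, 3), (-22, 44, 19)]
scene -195 [(-130, 120, 18), (-124, 100, 64), (-118, 76, 76), (-112, 82, 30), (-106, 74, 27), (-100, 60, 45), (-94, 62, 11), (-88, 61, 14), (-82, 62, 11), (-76, 61, 17), (-70, 61, 12), (-64, 61, 13), (-58, 62, 10), (-52, 61, 15), (-46, 62, 15), (-40, 60, 6)]
scene -135 [(-130, 76, 22), (-124, 96, 68), (-118, 82, 77), (-112, 66, 49), (-106, 72, 35), (-100, 57, 50), (-94, 62, 4), (-88, 62, 5), (-82, 62, 3), (-76, 62, 3)]
[546.26828489 -71.79861825  59.00768469] [ 0.73945421  0.44701212 -0.54101877]
```

The carton now lies flat: top at z about 62–64 over y -98..-40. Next is the right drawer: lift, move in front of its pull, shut the fingers.

Emit:
move_arm(
  targets=[
    [[0, 0, 0, -0.006, 0, -0.02, 40], [0, 0, 0, 0, 0, -0.04, 40], [0, 0, 0, 0, 0, -0.035, 0], [0, 0, 0, 0.006, -0.038, 0, 0], [0, 0, 0, 0.008, -0.038, 0, 0], [0, 0, 0, 0.008, -0.038, 0, 0], [0, 0, 0, 0, -0.038, 0, 0], [0, 0, 0, 0, 0, 0.04, 0], [0, 0, 0, 0, 0, 0.04, 0], [0, 0, 0, 0, 0, 0, 0]],
  ],
)

```text
time_s: 17.02
tool_pos: [390.1, -46.0, 68.4]
tcp_rot: [-3.132, -0.003, 1.514]
ft_force: [-1.8, 1.2, -2.2]
grip_width: 0.1
gripper_force: 0.0
```

```bash
python3 -c "
from h import *
s=arm.read_state();print(U(s['tool_pos']),s['tool_pos'])
c=cap('side');cv2.imwrite('pics/j.png',cv2.resize(c['frame'][120:280,180:360],None,fx=4,fy=3.7,interpolation=cv2.INTER_CUBIC))"
```

```text
[-305.13418095  -94.07538648] [390.11713928 -46.00428141  68.39872669]
```

View pics/j.png

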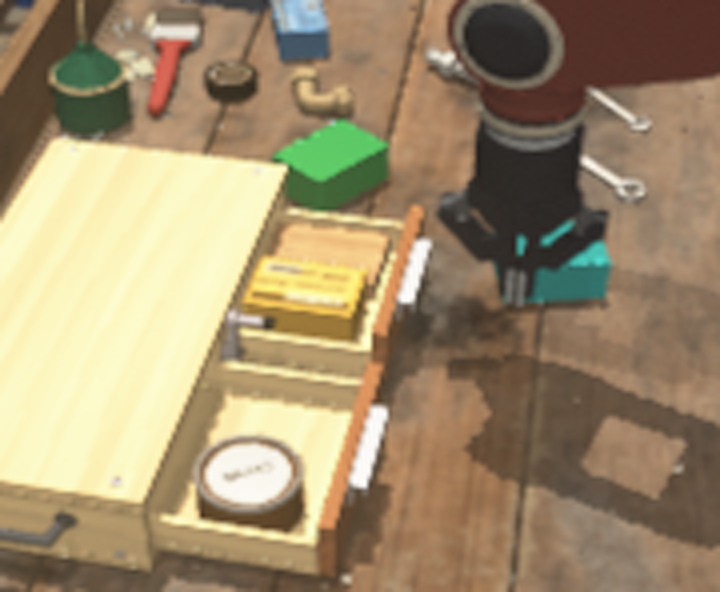

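The carton lies flat beside the offcut. The shut fingers stand in front of the right pull with the turquoise box clear behind them. Push in steadily.

Emit:
move_arm(
  targets=[
    [[0, 0, 0, -0.003, 0.015, 0.002, 0], [0, 0, 0, 0, 0.015, 0, 0], [0, 0, 0, 0, 0.012, 0, 0], [0, 0, 0, 0, 0.01, 0, 0], [0, 0, 0, 0, 0.012, 0, 0], [0, 0, 0, 0, 0.014, 0, 0], [0, 0, 0, 0, 0.014, 0, 0], [0, 0, 0, 0, 0.014, 0, 0], [0, 0, 0, 0, 0.014, 0, 0], [0, 0, 0, 0, 0.014, 0, 0]],
  ],
)

```text
time_s: 17.9
tool_pos: [530.8, -58.3, 73.6]
tcp_rot: [-3.141, -0.0, 1.515]
ft_force: [-1.5, 0.4, 0.9]
grip_width: -0.2
gripper_force: 1.0
```

Emit:
move_arm(
  targets=[
    [[0, 0, 0, 0, 0.012, 0, 0], [0, 0, 0, 0, 0.009, 0, 0], [0, 0, 0, 0, 0.006, 0, 0], [0, 0, 0, 0, 0.004, 0, 0], [0, 0, 0, 0, 0, 0, 0]],
  ],
)

```text
time_s: 18.32
tool_pos: [561.9, -60.3, 73.5]
tcp_rot: [3.138, 0.0, 1.515]
ft_force: [1.3, 0.5, 3.5]
grip_width: 0.1
gripper_force: 1.7
```

```bash
cat > pull.py <<'E'
from h import *
s=arm.read_state();print('tcp',U(s['tool_pos']).round(1),s['tool_pos'].round(1),s['ft_force'].round(1))
for n in ('side','scene'):
    c=cap(n);q=cloud(c);u=U(q);z=q[...,2]
    for t,a0,b0 in (('R',-180,-115),('R2',-85,-25),('L',30,170)):
        m=(u[...,1]>a0)&(u[...,1]<b0)&(z>64)&(z<76)&(u[...,0]>-260)&(u[...,0]<-95)
        if m.sum(): print(n,t,m.sum(),np.percentile(u[m][:,0],[2,10,50,90,98]).round(0))
E
python3 pull.py
```

```text
tcp [-132.8  -98.8] [561.9 -60.3  73.5] [1.3 0.5 3.5]
side R 9 [-112. -111. -108. -104. -104.]
side R2 88 [-127. -125. -113. -105. -103.]
side L 384 [-238. -234. -220. -142. -123.]
scene R 121 [-128. -123. -113. -102. -101.]
scene R2 36 [-129. -123. -114. -109. -105.]
scene L 215 [-239. -237. -224. -104. -102.]
```

Emit:
move_arm(
  targets=[
    [[0, 0, 0, 0, 0.003, 0.003, 0], [0, 0, 0, 0, 0.003, 0, 0], [0, 0, 0, 0, 0.003, 0, 0], [0, 0, 0, 0, 0.002, 0, 0], [0, 0, 0, 0, 0, 0, 0]],
  ],
)

```text
time_s: 18.83
tool_pos: [574.0, -61.0, 73.2]
tcp_rot: [3.134, 0.001, 1.515]
ft_force: [0.8, 0.9, 13.6]
grip_width: 0.0
gripper_force: 6.7
```

```bash
python3 pull.py|grep -v L
```

```text
tcp [-120.7  -98.8] [574.  -61.   73.2] [ 0.8  0.9 13.6]
side R2 41 [-116. -114. -105. -102. -102.]
scene R 104 [-115. -112. -103. -100.  -99.]
scene R2 39 [-116. -114. -103. -100.  -99.]
```

Emit:
move_arm(
  targets=[
    [[0, 0, 0, 0, 0, -0.004, 0], [0, 0, 0, 0, 0.002, 0, 0], [0, 0, 0, 0, 0.002, 0, 0], [0, 0, 0, 0, 0.001, 0, 0], [0, 0, 0, 0, 0, 0, 0]],
  ],
)

```text
time_s: 19.35
tool_pos: [575.5, -60.8, 73.4]
tcp_rot: [-3.14, -0.0, 1.515]
ft_force: [-2.6, -0.2, 7.4]
grip_width: -0.0
gripper_force: 3.8
```

```bash
python3 pull.py|grep -v L
```

```text
tcp [-119.2  -98.5] [575.5 -60.8  73.4] [-2.6 -0.2  7.4]
side R2 32 [-114. -113. -107. -101. -101.]
scene R 90 [-114. -111. -102.  -99.  -98.]
scene R2 35 [-113. -108. -102. -100.  -99.]
```

Emit:
move_arm(
  targets=[
    [[0, 0, 0, 0, 0.002, -0.001, 0], [0, 0, 0, 0, 0.002, -0.001, 0], [0, 0, 0, 0, 0.002, 0, 0], [0, 0, 0, 0, 0.002, 0, 0], [0, 0, 0, 0, 0, 0, 0], [0, 0, 0, 0, 0, 0, 0]],
  ],
)

```text
time_s: 19.95
tool_pos: [577.3, -60.8, 73.5]
tcp_rot: [-3.122, -0.0, 1.515]
ft_force: [-23.0, 0.9, 17.1]
grip_width: -0.3
gripper_force: 12.6
```

```bash
python3 pull.py|grep -v L
```

```text
tcp [-117.4  -98.5] [577.3 -60.8  73.5] [-23.    0.9  17.1]
side R2 32 [-113. -112. -106. -101. -101.]
scene R 92 [-114. -111. -102.  -98.  -97.]
scene R2 38 [-115. -113. -102.  -99.  -99.]
```

The force reached 23 N against the stop, so the right drawer is home. Now the left one.

Emit:
move_arm(
  targets=[
    [[0, 0, 0, 0, -0.02, 0, 0], [0, 0, 0, 0, -0.03, -0.03, 0], [0, 0, 0, 0.03, -0.02, -0.03, 0], [0, 0, 0, 0.035, -0.02, 0, 0], [0, 0, 0, 0.035, -0.02, 0, 0], [0, 0, 0, 0.035, -0.02, 0, 0], [0, 0, 0, 0.035, -0.02, 0, 0], [0, 0, 0, 0.03, -0.02, 0, 0], [0, 0, 0, 0, -0.015, 0, 0], [0, 0, 0, 0, 0, 0, 0]],
  ],
)

```text
time_s: 20.88
tool_pos: [410.0, 146.6, 129.6]
tcp_rot: [-3.138, 0.001, 1.519]
ft_force: [-0.3, -0.3, -0.8]
grip_width: -0.1
gripper_force: 0.0
```

```bash
python3 pull.py
```

```text
tcp [-296.    99.4] [410.  146.6 129.6] [-0.3 -0.3 -0.8]
side R 26 [-113. -112. -106. -101. -100.]
side R2 34 [-114. -113. -106. -101. -101.]
side L 380 [-238. -234. -220. -146. -124.]
scene R 90 [-113. -111. -101.  -98.  -95.]
scene R2 73 [-113. -111. -103.  -99.  -97.]
scene L 212 [-238. -236. -224. -103. -101.]
```

Emit:
move_arm(
  targets=[
    [[0, 0, 0, 0, 0, 0.032, 0], [0, 0, 0, 0, 0, 0.031, 0], [0, 0, 0, 0, 0, 0, 0], [0, 0, 0, 0, 0, 0, 0], [0, 0, 0, 0, 0.015, 0, 0], [0, 0, 0, 0, 0.013, 0, 0], [0, 0, 0, 0, 0.01, 0, 0], [0, 0, 0, 0, 0.01, 0, 0], [0, 0, 0, 0, 0.012, 0, 0], [0, 0, 0, 0, 0.012, 0, 0]],
  ],
)

```text
time_s: 21.82
tool_pos: [486.5, 141.1, 69.7]
tcp_rot: [3.141, -0.0, 1.514]
ft_force: [-1.3, -0.3, 4.2]
grip_width: -0.1
gripper_force: 1.5
```

Emit:
move_arm(
  targets=[
    [[0, 0, 0, 0, 0.013, 0, 0], [0, 0, 0, 0, 0.014, 0, 0], [0, 0, 0, 0, 0.014, 0, 0], [0, 0, 0, 0, 0.014, 0, 0], [0, 0, 0, 0, 0.014, 0, 0], [0, 0, 0, 0, 0.012, 0, 0], [0, 0, 0, 0, 0.009, 0, 0], [0, 0, 0, 0, 0.004, 0, 0], [0, 0, 0, 0, 0, 0, 0]],
  ],
)

```text
time_s: 22.57
tool_pos: [580.0, 135.8, 68.8]
tcp_rot: [3.14, -0.0, 1.514]
ft_force: [0.4, -0.2, -0.9]
grip_width: 0.2
gripper_force: 0.0
```

```bash
python3 pull.py
```

```text
tcp [-125.7   97.9] [580.  135.8  68.8] [ 0.4 -0.2 -0.9]
side R 20 [-113. -113. -108. -103. -101.]
side L 109 [-140. -134. -109. -102. -101.]
scene R 87 [-113. -111. -102.  -99.  -97.]
scene R2 70 [-115. -112. -102.  -99.  -98.]
scene L 111 [-142. -140. -107. -100.  -99.]
```

Emit:
move_arm(
  targets=[
    [[0, 0, 0, 0, 0.003, 0, 0], [0, 0, 0, 0, 0.003, 0, 0], [0, 0, 0, 0, 0.002, 0, 0], [0, 0, 0, 0, 0.002, 0, 0], [0, 0, 0, 0, 0, 0, 0], [0, 0, 0, 0, 0, 0, 0]],
  ],
)

```text
time_s: 23.17
tool_pos: [581.1, 135.8, 67.5]
tcp_rot: [-3.121, 0.002, 1.516]
ft_force: [-27.9, -0.5, 19.4]
grip_width: -0.1
gripper_force: 14.0
```

```bash
python3 pull.py
```

```text
tcp [-124.5   98.1] [581.1 135.8  67.5] [-27.9  -0.5  19.4]
side R 23 [-113. -113. -108. -102. -101.]
side R2 3 [-113. -113. -113. -113. -113.]
side L 109 [-139. -134. -110. -102. -101.]
scene R 90 [-114. -111. -102.  -99.  -98.]
scene R2 70 [-115. -113. -102.  -99.  -98.]
scene L 107 [-140. -138. -105. -101.  -99.]
```

Emit:
move_arm(
  targets=[
    [[0, 0, 0, 0, -0.02, 0, 0], [0, 0, 0, 0, -0.02, -0.03, 0], [0, 0, 0, -0.035, 0, -0.04, 0], [0, 0, 0, -0.037, 0, 0, 0], [0, 0, 0, 0, 0, 0, 0], [0, 0, 0, 0, 0.027, 0, 0], [0, 0, 0, 0, 0, 0, 0], [0, 0, 0, 0, 0, 0, 0]],
  ],
)

```text
time_s: 23.93
tool_pos: [572.3, 71.7, 129.0]
tcp_rot: [-3.141, -0.0, 1.514]
ft_force: [-0.1, -0.1, -0.6]
grip_width: 0.1
gripper_force: 0.0
```

```bash
python3 pull.py; python3 - <<'E'
from h import *
c=cap('wrist');q=cloud(c,wE(c));u=U(q);z=q[...,2]-2
m=(abs(u[...,1])<14)&(u[...,0]>-150)&(u[...,0]<-103)&(z>55)&(z<92)
print(m.sum(),np.percentile(np.c_[u[m],z[m]],[3,50,97],axis=0).round(1).tolist())
c=ld('side');cv2.imwrite('pics/k.png',cv2.resize(c['frame'][140:300,180:340],None,fx=3.7,fy=3.7,interpolation=cv2.INTER_CUBIC))
E
```

```text
tcp [-129.8   33.5] [572.3  71.7 129. ] [-0.1 -0.1 -0.6]
side L 124 [-114. -113. -108. -101. -101.]
scene R 97 [-114. -111. -102.  -99.  -97.]
scene R2 70 [-114. -111. -102.  -98.  -97.]
scene L 136 [-115. -113. -104.  -99.  -97.]
166 [[-108.2, 2.9, 55.8], [-105.7, 5.2, 72.1], [-103.8, 6.4, 84.8]]
```

View pics/k.png

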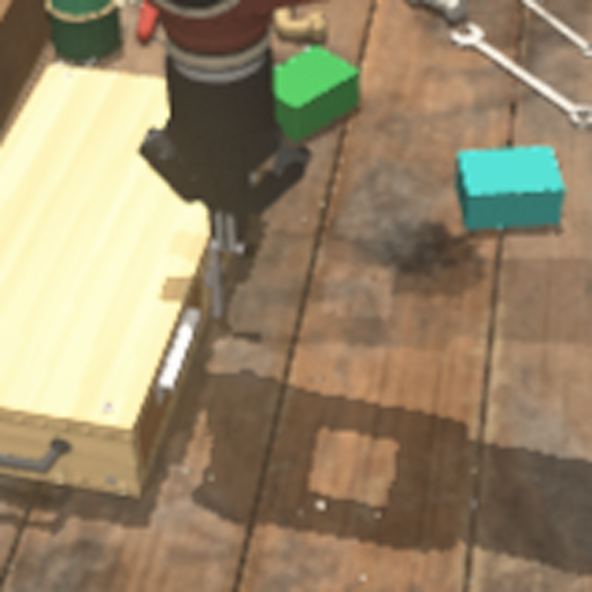

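Both drawers are home (pulls at about -113). The button is upright at (213,285) and the stud is near (235,248). Lower beside the stud and push toward -y.

Emit:
move_arm(
  targets=[
    [[0, 0, 0, 0, 0, 0.03, 0], [0, 0, 0, 0, 0, 0.026, 0], [0, 0, 0, 0, 0, 0, 0], [0, 0, 0, -0.01, 0, 0, 0], [0, 0, 0, -0.008, 0, 0, 0], [0, 0, 0, -0.006, 0, 0, 0], [0, 0, 0, -0.006, 0, 0.001, 0], [0, 0, 0, -0.006, 0, 0.002, 0], [0, 0, 0, -0.006, 0, 0.003, 0], [0, 0, 0, 0, 0, 0, 0]],
  ],
)

```text
time_s: 24.92
tool_pos: [570.1, 28.8, 67.6]
tcp_rot: [3.14, 0.0, 1.514]
ft_force: [0.4, -0.2, -0.4]
grip_width: -0.4
gripper_force: 0.3
```

```bash
cat > st.py <<'E'
from h import *
s=arm.read_state();print('tcp',U(s['tool_pos']).round(1),s['tool_pos'].round(1),s['ft_force'].round(1))
for n in ('side','scene'):
    c=cap(n);q=cloud(c);u=U(q);z=q[...,2]
    m=(u[...,0]>-142)&(u[...,0]<-112)&(u[...,1]<25)&(u[...,1]>-56)&(z>25)&(z<95)
    print(n,[(x,y,zz) for x,y,zz in np.c_[u[m],z[m]].round(0).astype(int).tolist()][:60])
E
python3 st.py
```

```text
tcp [-129.5   -9.4] [570.1  28.8  67.6] [ 0.4 -0.2 -0.4]
side [(-129, -6, 93), (-118, -2, 90), (-121, -3, 90), (-125, 1, 95), (-130, -2, 93), (-133, -2, 94), (-121, -3, 86), (-124, 0, 89), (-128, 1, 91), (-130, -1, 90), (-134, 1, 93), (-136, -1, 91), (-139, -2, 90), (-142, -4, 90), (-120, -5, 81), (-124, -2, 84), (-128, 3, 89), (-131, 2, 89), (-135, 3, 91), (-136, -3, 85), (-138, -4, 85), (-142, -4, 86), (-119, -6, 75), (-123, -4, 78), (-128, 2, 84), (-131, 1, 84), (-133, 0, 83), (-136, -1, 83), (-138, -5, 80), (-141, -4, 82), (-112, -19, 58), (-119, -7, 70), (-123, -4, 74), (-128, 2, 80), (-131, 3, 82), (-133, -2, 77), (-137, 1, 81), (-138, -3, 77), (-142, -3, 78), (-119, -5, 68), (-123, -4, 69), (-128, 2, 77), (-130, -1, 74), (-134, 2, 77), (-137, 2, 78), (-138, -6, 71), (-141, -3, 74), (-112, -8, 60), (-120, -4, 65), (-123, -1, 68), (-127, 0, 70), (-130, 0, 71), (-133, 1, 73), (-137, 2, 74), (-138, -3, 69), (-141, -3, 70), (-127, 0, 66), (-130, 2, 68), (-133, 1, 68), (-136, 0, 68)]
scene [(-117, -17, 94), (-126, -15, 93), (-121, -14, 91), (-124, -21, 94), (-129, -17, 92), (-128, -
[... 225 characters left out ...]
83), (-141, -13, 85), (-140, -16, 86), (-137, -18, 85), (-136, -20, 86), (-132, -20, 84), (-128, -20, 83), (-120, -16, 79), (-139, -16, 82), (-140, -20, 84), (-136, -20, 82), (-132, -20, 81), (-128, -20, 80), (-121, -17, 77), (-142, -2, 75), (-139, -15, 79), (-137, -17, 79), (-135, -20, 79), (-131, -19, 77), (-128, -20, 77), (-120, -16, 73), (-139, -15, 76), (-136, -16, 75), (-134, -18, 75), (-131, -19, 75), (-128, -20, 74), (-118, -14, 68), (-113, -25, 71), (-114, -30, 72), (-139, -15, 73), (-139, -20, 74), (-133, -17, 71), (-134, -22, 73), (-126, -18, 69), (-118, -14, 65), (-112, -16, 64), (-117, -25, 69), (-115, -27, 69), (-113, -29, 68), (-112, -33, 69), (-142, -14, 70), (-140, -16, 70)]
```

The finger's face is at y = -20 with the stud about half way round. Now go above the stud and press down.

Emit:
move_arm(
  targets=[
    [[0, 0, 0, 0.006, 0, 0, 0], [0, 0, 0, 0, 0, -0.025, 0], [0, 0, 0, 0, 0, 0, 0], [0, 0, 0, -0.015, 0, 0, 0], [0, 0, 0, -0.014, 0, 0, 0], [0, 0, 0, 0, 0, 0, 0], [0, 0, 0, 0, 0, 0.008, 0], [0, 0, 0, 0, 0, 0.008, 0], [0, 0, 0, 0, 0, 0.006, 0], [0, 0, 0, 0, 0, 0, 0]],
  ],
)

```text
time_s: 25.85
tool_pos: [567.9, 7.1, 68.8]
tcp_rot: [-3.14, -0.0, 1.515]
ft_force: [0.6, -0.7, 0.8]
grip_width: 0.4
gripper_force: 0.4
```

Emit:
move_arm(
  targets=[
    [[0, 0, 0, 0, 0, 0.004, 0], [0, 0, 0, 0, 0, 0.003, 0], [0, 0, 0, 0, 0, 0.002, 0], [0, 0, 0, 0, 0, 0, 0]],
  ],
)

```text
time_s: 26.18
tool_pos: [568.5, 7.0, 61.7]
tcp_rot: [-3.141, 0.0, 1.515]
ft_force: [-1.6, -1.0, 4.0]
grip_width: 0.1
gripper_force: 1.7
```

Emit:
move_arm(
  targets=[
    [[0, 0, 0, 0, 0, 0.002, 0], [0, 0, 0, 0, 0, 0.002, 0], [0, 0, 0, 0, 0, 0.001, 0], [0, 0, 0, 0, 0, 0, 0], [0, 0, 0, 0, 0, 0, 0]],
  ],
)

```text
time_s: 26.6
tool_pos: [568.9, 6.8, 60.5]
tcp_rot: [-3.14, 0.001, 1.515]
ft_force: [-11.0, -0.3, 24.0]
grip_width: 0.3
gripper_force: 11.9
```

The stop is reached: 24 N, tip at about z 50. Lift off and verify.

Emit:
move_arm(
  targets=[
    [[0, 0, 0, 0, 0, -0.01, 0], [0, 0, 0, 0, 0, -0.03, 0], [0, 0, 0, 0, -0.03, -0.04, 0], [0, 0, 0, 0, -0.03, -0.04, 0], [0, 0, 0, 0, 0, 0, 0], [0, 0, 0, 0, 0, 0, 0]],
  ],
)

```text
time_s: 27.1
tool_pos: [519.3, 10.1, 166.0]
tcp_rot: [3.136, -0.0, 1.515]
ft_force: [-0.3, 0.4, -1.2]
grip_width: 0.2
gripper_force: 0.0
```

```bash
python3 pull.py; python3 - <<'E'
from h import *
for n in ('side','scene','wrist'):
    c=cap(n);q=cloud(c,wE(c) if n=='wrist' else None);u=U(q);z=q[...,2]
    m=(u[...,0]>-142)&(u[...,0]<-112)&(u[...,1]<50)&(u[...,1]>-56)&(z>25)&(z<95)
    print(n,m.sum(),np.percentile(np.c_[u[m],z[m]],[5,50,95],axis=0).round(0).tolist() if m.sum() else '')
E
```

```text
tcp [-179.2  -30.9] [519.3  10.1 166. ] [-0.3  0.4 -1.2]
side R 29 [-113. -112. -106. -101. -100.]
side R2 31 [-114. -113. -106. -101. -100.]
side L 124 [-114. -113. -107. -102. -101.]
scene R 95 [-113. -112. -101.  -99.  -98.]
scene R2 69 [-115. -112. -102.  -99.  -98.]
scene L 144 [-116. -113. -103. -100.  -98.]
side 38 [[-139.0, -38.0, 44.0], [-124.0, -31.0, 48.0], [-112.0, 5.0, 52.0]]
scene 68 [[-138.0, -39.0, 38.0], [-115.0, -31.0, 44.0], [-112.0, 26.0, 49.0]]
wrist 426 [[-137.0, -38.0, 47.0], [-125.0, -32.0, 51.0], [-113.0, 1.0, 53.0]]
```

The stud is at y of about -33, z 45 (level), both drawers are home, and the arm is clear. Handing in.

```bash
python3 -c "
from rig import arm
print(arm.close_job())"
```

```text
the job is handed in; nothing more can be done
None
```

I handed the job in at about 27 s with the carton flat beside the offcut, both drawers home and the turn-button level; it took several pushes because the carton rolled onto its side on the first one, and no verdict was returned.

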